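# Index the spool carousel without backlash and load a spool

### The job

The empty bay of the thread carousel has been turned past the fixed pointer, and its wing knob has a lot of slack on the spindle. With the knob, back the tray off counter-clockwise (seen from above) until the empty bay's tick is clearly short of the pointer, by a finger's width or so, then bring the tick up to the pointer turning clockwise only and leave the knob with its slack taken up that way. Then lift the loose thread spool over the rim and stand it upright in the empty bay without turning the tray off the pointer; leave the other things on the desk where they are.

Things in the scene. Friction and masses are not known exactly. Their poses are not given: they have to be found in the camera images.
- stand: Fixed dark steel stand of the carousel: a disc 262 mm across and 8 mm high on the desk; origin at the centre of its underside, on the vertical turning axis. Its own -x direction points from the axis to the fixed pointer. On it turns a wooden tray 230 mm across with four bays 90 degrees apart, three holding upright spools fixed in them (tops 63 mm above the desk), one empty.
- mark (a point): Tip of the fixed pointer: a small steel post (10 x 12 mm, top 36 mm above the desk, at the edge of the stand) with a 4 mm wide tongue that reaches inward just over the tray's rim. The tip is about 112 mm from the axis.
- bay (a point): Centre of the empty bay's floor, 80 mm from the axis, 15 mm above the desk. The bay is 54 mm wide (tangentially) and about 61 mm deep (radially), between two 4 mm side walls, the hub and the outer rim (4 mm thick, the retaining lip); lip and walls rise 16 mm above its floor, 31 mm above the desk. The corner spaces between bays are not bays.
- bay_tick (a point): The dark 5 mm wide tick on the rim (across its top and a little way down its outside) at the middle of the empty bay, 113 mm from the axis, 32 mm above the desk. The tray is at its mark when tick and pointer tip lie in one direction from the axis.
- carousel (a joint): Angle of the tray on the stand, rad; grows clockwise seen from above; 0 = empty bay's tick exactly at the pointer, positive = turned past it clockwise, negative = short of it. Stiff: it needs about 0.2 N m and stays where it is left. Range -1.3 to 1.8.
- knob (a joint): Angle of the knob relative to the tray, rad, 0 to 0.35, grows clockwise seen from above. The knob turns freely (about 0.02 N m) through this slack; at 0 it drives the tray counter-clockwise, at 0.35 it drives it clockwise, rigidly. It stays where it is left; may start anywhere in the slack.
- knob_grip (a point): Grip point of the wing knob, on the turning axis, 90 mm above the desk. The wing is an upright grey bar 40 mm long, 14 mm thick and 22 mm high (78 to 100 mm above the desk; below it a 30 mm collar), to be pinched across its thickness; this point's x axis lies along the bar. About 0.2 to 0.25 N m turns knob and tray.
- spool: The one loose thread spool (off-white), standing on the desk right of the carousel: 48 mm high, flanges 26 mm across at both ends (7 mm thick), 22 mm across between; origin at the centre of its underside, z up along it. About 30 g. The fixed sewing machine, about 0.3 m high, stands behind from x = 0.58 on, y = 0.03 to -0.40: carry things past in front of it.
- tape_measure: Bystander, loose: round tape measure 55 x 68 x 18 mm, lying at the right; origin under its middle. Not to be moved.
- pin_tin: Bystander, loose: flat blue tin 62 x 89 x 22 mm, at the right; origin under its middle. Not to be moved.

How it is judged:
By the outcome, as a careful person would: the job done as asked, in the order asked, and still so for the second after the job is handed in, with the robot touching nothing.
It also fails if it takes over 56 s, if anything falls off the work surface, if the arm or the gripper's body presses on something with over 40 N, if the wrist force passes 120 N, or if a joint passes its speed limit or range.

### The arm

A 6-joint arm with a two-finger parallel gripper is mounted at the origin on a cart in front of the work surface, level with it; the furniture and walls round the work are solid. World frame = base frame: x ahead of the robot, y to its left, z up, the work surface at z = 0. Lengths are in m, angles in rad, forces in N, time in s.
With the tool pointing down it reaches from about 0.225 to 0.875 m from the base axis. Payload 3.4 kg.
Tool frame: the origin (TCP) lies at the very end of the fingers, on their centre line; the grasp point (between the pads) lies 19 mm behind it; z points along the fingers, y is the line along which they close (so a half turn about z gives the same grasp; the last joint's range is limited). The gripper opens to 85 mm and grips with 20 to 120 N. Pads are 22 mm wide; open, the fingers measure 114 mm over their backs; the gripper's body (76 mm by 85 mm) begins 54 mm behind the grasp point. The pads swing forward as they close: fully open they stand 13 mm farther back than shut.
Start: joints at [1.052, 0.276, 1.505, -0, 1.361, -0.121], TCP at [0.223, 0.53, 0.231] pointing down, gripper open.
Joint ranges: [-2.89, 2.89], [-0.75, 2.08], [0.22, 2.7], [-1.18, 4.32], [0.11, 2.71], [-2.7, 2.7]. Speed limits (rad/s): [2.57, 2.57, 3.14, 3.14, 3.14, 3.14].

### API

Orientations are given as a rotation vector (axis times angle).
In Python, from cell import get_obs, imaging, bot gives the robot as it stands.
- The arm moves only by the tool servo_tool, never from a script. Its argument "steps" is text: rows parted by semicolons, each of 7 numbers parted by spaces: the turn, a rotation vector about the tool's x, y, z in rad, then the shift along the tool's x, y, z in m, then the closure in counts, from 0 (fully open) to 255 (shut). A call has 1 to 10 rows; each row is the pose to reach, as a shift and turn from the pose commanded when the call began, along the tool's axes at that moment; what a row does not reach only later rows make up. A row lasts 1/10 s, in which the tool goes at most 50 mm and 8.59 degrees, less where a joint would pass 70% of its speed; a pose out of reach is approached as far as the arm can. A call with a gripper value outside its range is refused whole. The fingers move at their own pace and stop on an object; "force" is the grip in N (left out, the last holds). Time passes only in rows, so rows that repeat a pose let the fingers close. It gives the time, the measured TCP pose, the force, the opening and the grip force at its end, in the units of the state.
- get_obs(): the state, without advancing time (a new reading comes with each control period).
- imaging.read_camera(name): name is "side" or "top" or "wrist"; returns the picture (420x560x3 uint8, red, green, blue); there is no depth.
- imaging.camera_params(name): a dict with "fx", "fy", "cx", "cy" (pixels), "k1" (the pictures are not rectified: a ray, as slopes to the right and down, at radius r is drawn at 1 + k1 r^2 times it, then the intrinsics apply), "R" (3x3) and "t" (3): a world point X has camera coordinates R X + t. Camera axes: x right, y down, z forward; pixel columns grow to the right and rows downward; lengths in m; the calibration is good to about 2 mm. A picture is of the moment at which its call begins: read the wrist's pose just before it. camera_params takes no time and is no camera call; for the wrist camera it gives the pose at the moment of the call.
- bot.sign_off(): hands the job in; it is judged then, once.
The state is a dict: "time_s": time; "joint_pos": joint angles; "joint_vel": joint speeds; "joint_efforts": joint torques, N m; "tcp_pos": TCP position; "eef_rot": TCP orientation; "force": force on the tool from outside, world axes, zero at the start; "ft_torque": the same for the moment, N m; "finger_gap": opening from 0.0 (shut) to 1.0 (fully open); "gripper_force": force on a finger pad.
Only numpy, scipy, OpenCV 4.12 (cv2) and the standard library are available. Lean on these libraries where they do the work, as an engineer would, in place of code of your own. Each camera call takes 0.05 s, during which the arm holds its last target. There are 200 camera calls.

## Working session

There is one attempt and no reset: what is moved stays moved. The work goes in short steps, Python scripts to look and compute and a tool call to move; the robot and the scene stay as the last step left them, time stands still between calls to the robot, and variables do not carry over. Pictures are saved under pics/ and viewed, at most 10 in all, crops included, and the job is handed in when it is done.

Besides the shell and the picture viewer there is one more tool, called after "Request:" as name(argument=value, ...) on one line, values as JSON. servo_tool: Moves the arm, as the interface text tells. Its arguments: {"type":"object","properties":{"steps":{"type":"string"},"force":{"type":"number"}},"required":["steps"]}

```bash
mkdir -p pics; ls
python3 - <<'E'
from cell import get_obs, imaging, bot
import cv2,numpy as np
print(get_obs())
for n in ("top","side"):
    p=imaging.camera_params(n);print(n,p)
    cv2.imwrite(f"pics/{n}0.png",imaging.read_camera(n)[:,:,::-1])
E
```

```text
pics
{'time_s': 0.0, 'joint_pos': array([ 1.05201275e+00,  2.76587349e-01,  1.50617120e+00,  2.32210413e-05,
        1.36068556e+00, -1.21001936e-01]), 'joint_vel': array([-0.00109543,  0.00096011,  0.00010064, -0.00075105, -0.00105198,
       -0.00040557]), 'joint_efforts': array([ 6.44451138e-04, -4.16772366e+01, -2.45803052e+01,  3.46628449e-04,
        1.10634678e-02, -2.17055242e-05]), 'tcp_pos': array([0.22246745, 0.52963157, 0.2304289 ]), 'eef_rot': array([-6.20610554e-01, -3.07906579e+00,  2.74897327e-03]), 'force': array([ 1.10135409,  0.36540806, -0.32230174]), 'ft_torque': array([ 0.00702451,  0.04190111, -0.00671059]), 'gripper_force': 0.0, 'finger_gap': 0.99843999945039}
top {'fx': 390.69547249942775, 'fy': 390.69547249942775, 'cx': 277.65905466527596, 'cy': 205.52706247420048, 'k1': 0.02551604805896041, 'R': array([[-0.02915549, -0.99933917, -0.02170662],
       [-0.98869157,  0.03202704, -0.14650344],
       [ 0.14710182,  0.01718978, -0.98897197]]), 't': array([-0.04329717,  0.47483803,  0.96609879])}
side {'fx': 524.6976623374383, 'fy': 524.6976623374383, 'cx': 278.13944243151644, 'cy': 207.10005376650872, 'k1': -0.06625661465893808, 'R': array([[-0.95707277,  0.28982942,  0.00325758],
       [ 0.18118827,  0.60701548, -0.77375902],
       [-0.22623553, -0.73995346, -0.63347168]]), 't': array([0.47378176, 0.01796199, 1.23104934])}
```

View pics/top0.png

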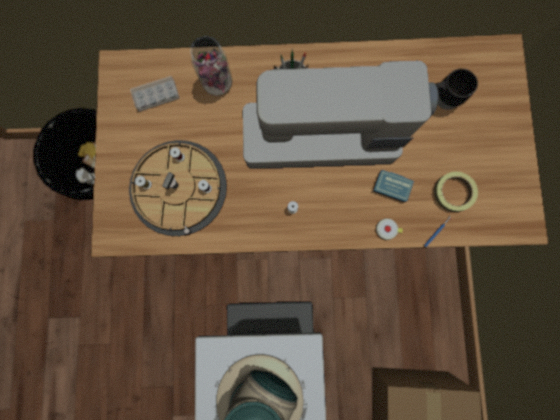

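View pics/side0.png

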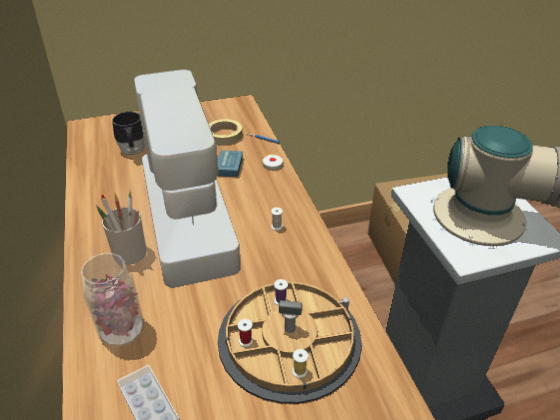

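The top view shows the carousel at about (177,187), the pointer post at (187,231), the wing at (170,180) and the loose spool at (293,208). The side view shows the pointer at (345,302) and the wing at (290,308). I'll zoom in on both and compute positions.

```bash
cat > h.py <<'E'
from cell import get_obs, imaging, bot
import cv2,numpy as np
from scipy.spatial.transform import Rotation as Ro
def K(p): return np.array([[p['fx'],0,p['cx']],[0,p['fy'],p['cy']],[0,0,1]])
def D(p): return np.array([p['k1'],0,0,0,0.])
def ray(p,uv):
    # brown model forward = drawn position from ray
    s=cv2.undistortPoints(np.array([[uv]],float),K(p),D(p))[0,0]
    return -p['R'].T@p['t'], p['R'].T@np.array([s[0],s[1],1])
def plane(p,uv,z):
    c,d=ray(p,uv); return c+d*(z-c[2])/d[2]
def proj(p,X):
    return cv2.projectPoints(np.atleast_2d(np.array(X,float)),cv2.Rodrigues(p['R'])[0],p['t'],K(p),D(p))[0][:,0]
def tri(obs):
    A=np.zeros((3,3));b=np.zeros(3)
    for p,uv in obs:
        c,d=ray(p,uv);d/=np.linalg.norm(d);M=np.eye(3)-np.outer(d,d);A+=M;b+=M@c
    return np.linalg.solve(A,b)
E
python3 - <<'E'
from h import *
t=imaging.camera_params('top')
I=cv2.imread('pics/top0.png')
g=cv2.resize(I[130:245,120:310],None,fx=4.2,fy=4.2,interpolation=cv2.INTER_CUBIC)
cv2.imwrite('pics/topz.png',np.clip(g*1.5,0,255).astype(np.uint8))
# tray colour mask -> ellipse
hsv=cv2.cvtColor(I,cv2.COLOR_BGR2HSV)
dark=((hsv[...,2]<75)&(hsv[...,1]<90)).astype(np.uint8)
c,_=cv2.findContours(dark[130:245,120:240],cv2.RETR_EXTERNAL,cv2.CHAIN_APPROX_NONE)
c=max(c,key=cv2.contourArea)+np.array([120,130]);e=cv2.fitEllipse(c);print(e,plane(t,e[0],0.004))
P=np.array([plane(t,q[0],0.008)[:2] for q in c.astype(float)]);print(cv2.minEnclosingCircle(P.astype(np.float32)))
print('wing',plane(t,(170,181),.1),'spool',plane(t,(293,206),.048),'pointer',plane(t,(187,231),.036))
E
```

```text
((175.91937255859375, 186.64898681640625), (92.17639923095703, 94.20266723632812), 66.87164306640625) [0.53754009 0.21269151 0.004     ]
((0.5345674753189087, 0.20712241530418396), 0.12815462052822113)
wing [0.53206301 0.20010105 0.1       ] spool [ 0.46881432 -0.09678322  0.048     ] pointer [0.41509449 0.17437545 0.036     ]
```

View pics/topz.png

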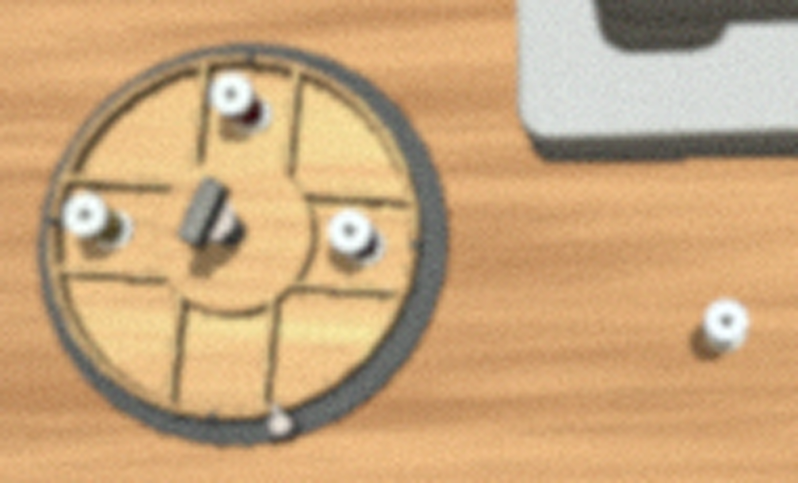

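Run:
```python
from h import *
t=imaging.camera_params('top')
z=lambda u,v:(120+(u+.5)/4.2-.5,130+(v+.5)/4.2-.5)
T=[plane(t,z(*q),.031)[:2] for q in [(212,417),(52,221),(250,57),(416,245)]]
C=np.mean(T,0);print('C',C)
a=lambda P:np.arctan2(*(P-C)[::-1])
for q in T: print(q,np.linalg.norm(q-C),a(q))
m=plane(t,z(277,413),.033)[:2];print('ptr',m,np.linalg.norm(m-C),'carousel',a(m)-a(T[0]))
w=[plane(t,z(*q),.1)[:2] for q in [(190,243),(218,183)]];print('wing',w,np.mean(w,0),np.arctan2(*(w[1]-w[0])[::-1]))
print('spool',plane(t,z(727,321),.048))
o=get_obs();R=Ro.from_rotvec(o['eef_rot']).as_matrix();print(R)
p=imaging.camera_params('wrist');print(R.T@(-p['R'].T@p['t']-o['tcp_pos']),p['R']@R)
```

```text
C [0.53577952 0.20750251]
[0.42229059 0.21898596] 0.11406843786692909 3.0407502215280675
[0.54739579 0.3197319 ] 0.11282896066736837 1.4676588940894897
[0.64859928 0.19745272] 0.11326647962310063 -0.0888437096589387
[0.52483243 0.09383944] 0.11418901417123126 -1.6668119247666293
ptr [0.42327347 0.17883123] 0.11610190996665813 carousel -5.932812171706914
wing [array([0.51648096, 0.21239068]), array([0.55132502, 0.19659042])] [0.53390299 0.20449055] -0.4257244990246246
spool [ 0.46871625 -0.09605888  0.048     ]
[[-9.21909360e-01  3.87404821e-01 -7.97973234e-04]
 [ 3.87405603e-01  9.21908243e-01 -1.44551285e-03]
 [ 1.75659457e-04 -1.64177112e-03 -9.99998637e-01]]
[ 0.06510193 -0.00157781 -0.1422295 ] [[ 1.59725270e-04  9.99999865e-01  4.94209206e-04]
 [-9.66009267e-01  2.82052809e-04 -2.58507286e-01]
 [-2.58507390e-01 -4.36120527e-04  9.66009182e-01]]
```

Request:
servo_tool(steps="0 0 0.03 -0.414 -0.177 0 0;0 0 0.03 -0.414 -0.177 0 0;0 0 0.03 -0.414 -0.177 0 0;0 0 0.03 -0.414 -0.177 0 0;0 0 0.03 -0.414 -0.177 0 0;0 0 0.03 -0.414 -0.177 0 0;0 0 0.03 -0.414 -0.177 0 0;0 0 0.03 -0.414 -0.177 0 0;0 0 0.03 -0.414 -0.177 0 0;0 0 0.03 -0.414 -0.177 0 0", force=60)

```text
time_s: 1.1
tcp_pos: [0.5402, 0.2017, 0.2304]
eef_rot: [0.676, 3.065, -0.004]
force: [-0.4, 0.4, -0.4]
finger_gap: 0.996
gripper_force: 0.0
```

Request:
servo_tool(steps="0 0 0 0 0 0 0;0 0 0 0 0 0 0;0 0 0 0 0 0 0")

```text
time_s: 1.4
tcp_pos: [0.5347, 0.2077, 0.2313]
eef_rot: [-0.664, -3.07, -0.0]
force: [-0.5, -0.2, -0.7]
finger_gap: 1.002
gripper_force: 0.0
```

Run:
```python
from h import *
o=get_obs();p=imaging.camera_params('wrist');I=imaging.read_camera('wrist')
print(o['time_s'],o['tcp_pos'],o['joint_pos'],o['joint_vel']);R=Ro.from_rotvec(o['eef_rot']).as_matrix();print(R)
np.savez('w1.npz',**p);cv2.imwrite('pics/w1.png',I[:,:,::-1])
```

```text
1.4 [0.53473075 0.20767894 0.23127831] [ 2.48869918e-01  2.74135932e-01  1.50754448e+00  4.81742242e-04
  1.36042705e+00 -8.96044309e-01] [ 0.00870562 -0.00450911 -0.00405239 -0.00200444 -0.00188736 -0.0012014 ]
[[-9.10632842e-01  4.13215983e-01 -6.14967446e-04]
 [ 4.13215854e-01  9.10633049e-01  3.29810757e-04]
 [ 6.96292756e-04  4.62222087e-05 -9.99999757e-01]]
```

View pics/w1.png

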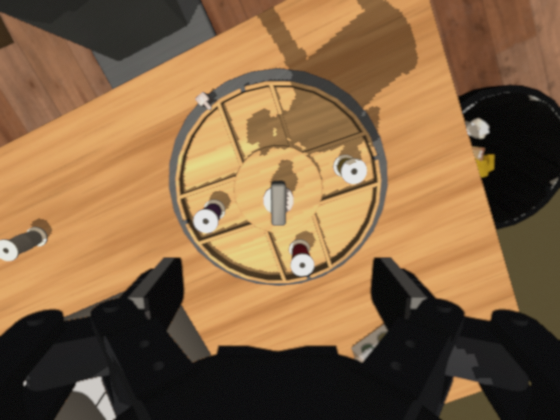

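The wing is at (278,203) and runs vertically in the picture, so it lies along the tool's x axis. The pointer is at (205,100), and the empty bay sits between the walls at (230,130) and (278,115).

Run:
```python
from h import *
p=dict(np.load('w1.npz'));I=cv2.imread('pics/w1.png')
tcp=np.array([0.53473,0.20768,0.23128]);R=np.array([[-.91063,.41322,0],[.41322,.91063,0],[0,0,-1]])
a=plane(p,(278,184),.1);b=plane(p,(278.5,223),.1)
print('wing',(a+b)/2,np.arctan2(*(b-a)[1::-1]),'tool',R.T@((a+b)/2-tcp))
e=imaging.camera_params('top')
for q in [(205,101),(246,90)]: print(plane(p,q,.033))
print(R.T@(np.array([.5358,.2075,0.1])-tcp))
c=cv2.resize(I[60:290,150:410],None,fx=2.6,fy=2.6,interpolation=cv2.INTER_CUBIC);cv2.imwrite('pics/w1z.png',np.clip(c*1.3,0,255).astype(np.uint8))
```

```text
wing [0.53616811 0.20650027 0.1       ] -0.41229394690616555 tool [-0.00179707 -0.00048004  0.13128   ]
[0.42026756 0.17610833 0.033     ]
[0.42816914 0.21934884 0.033     ]
[-0.00104875  0.00027823  0.13128   ]
```

View pics/w1z.png

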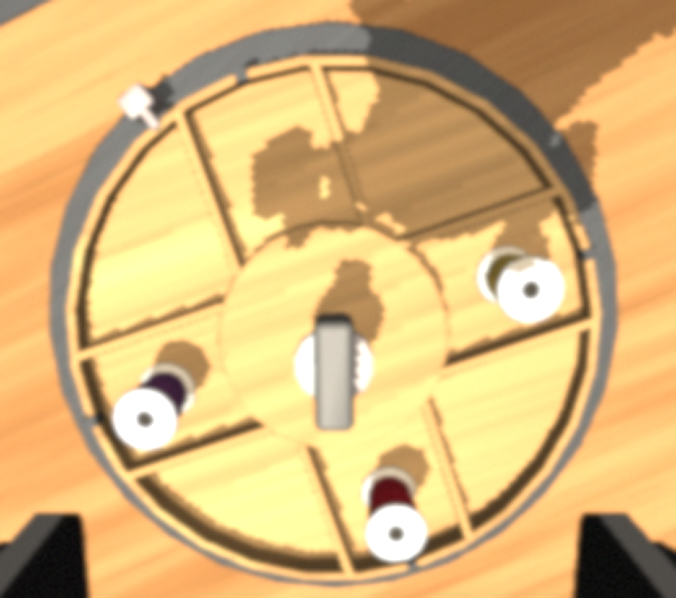

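The tongue tip is at zoom (156,126) and the tick at (246,76). Next I descend and pinch the wing.

Request:
servo_tool(steps="0 0 0 -0.0015 0 0.05 0;0 0 0 -0.0015 0 0.1 0;0 0 0 -0.0015 0 0.14 0;0 0 0 -0.0015 0 0.157 0;0 0 0 -0.0015 0 0.157 100;0 0 0 -0.0015 0 0.157 255;0 0 0 -0.0015 0 0.157 255;0 0 0 -0.0015 0 0.157 255;0 0 0 -0.0015 0 0.157 255;0 0 0 -0.0015 0 0.157 255", force=60)

```text
time_s: 2.45
tcp_pos: [0.5386, 0.207, 0.0767]
eef_rot: [0.667, 3.066, 0.005]
force: [-0.6, 1.8, 5.7]
finger_gap: 0.3
gripper_force: 58.7
```

```bash
cat >> h.py <<'E'
def carous(p,tick,tip,C):
    a=[np.arctan2(*(plane(p,q,.0325)[:2]-C)[::-1]) for q in (tick,tip)]
    return (a[1]-a[0]+np.pi)%(2*np.pi)-np.pi, a
E
python3 - <<'E'
from h import *
p=dict(np.load('w1.npz'));z=lambda u,v:(150+(u+.5)/2.6-.5,60+(v+.5)/2.6-.5)
T=[plane(p,z(*q),.031)[:2] for q in [(246,76),(586,252),(410,567),(93,420)]];C=np.mean(T,0)
print(C,[np.linalg.norm(q-C) for q in T],carous(p,z(246,76),z(156,126),C),plane(p,z(156,126),.033))
p=imaging.camera_params('wrist')
print(proj(p,[[.4221,.1795,.033],[.536,.207,.1]]))
o=get_obs();print(o['time_s'],o['tcp_pos'],o['finger_gap'],o['gripper_force'],o['force'],o['joint_pos'])
E
```

```text
[0.53733253 0.205952  ] [np.float64(0.11175980573324931), np.float64(0.11182681752721851), np.float64(0.11307242769294416), np.float64(0.11215098149632598)] (np.float64(0.3683505736464099), [np.float64(3.031572568679719), np.float64(-2.8832621648534578)]) [0.42851129 0.17726159 0.033     ]
[[146.018048    71.04037004]
 [278.39147354 281.51518548]]
2.45 [0.53864909 0.20698648 0.07666771] 0.2997697246869598 58.68294954299927 [-0.63958525  1.81431008  5.70402968] [ 2.45521820e-01  4.02316800e-01  1.72910292e+00  1.47399910e-03
  1.00544878e+00 -8.97906127e-01]
```

Request:
servo_tool(steps="0 0 0 0 0 0 120;0 0 0 0 0 -0.008 120;0 0 0 0 0 -0.008 120;0 0 0 0 0 -0.008 255;0 0 0 0 0 -0.008 255;0 0 0 0 0 -0.008 255;0 0 0 0 0 -0.008 255;0 0 0 0 0 -0.008 255", force=60)

```text
time_s: 3.25
tcp_pos: [0.538, 0.2072, 0.0827]
eef_rot: [0.667, 3.069, 0.004]
force: [0.5, 5.7, 1.9]
finger_gap: 0.145
gripper_force: 60.1
```

Run:
```python
from h import *
o=get_obs();print(o['tcp_pos'],o['force'])
I=imaging.read_camera('wrist');cv2.imwrite('pics/w2.png',I[:,:,::-1])
```

```text
[0.53797957 0.20718619 0.08265432] [0.45021812 5.73295515 1.87385753]
```

View pics/w2.png

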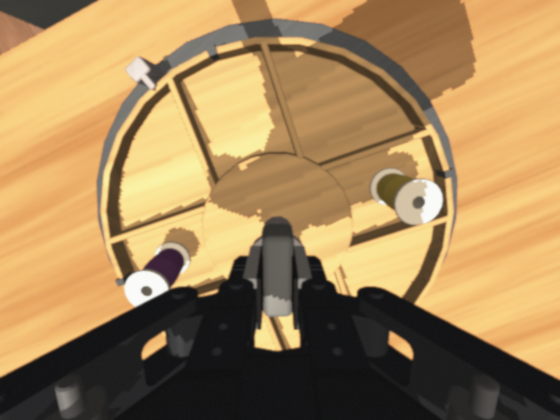

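The pads now hold the wing. The tick is at (212,50) and the tongue tip at about (155,82). I turn counter-clockwise in part and then measure.

Request:
servo_tool(steps="0 0 -0.07 0 0 0 255;0 0 -0.14 0 0 0 255;0 0 -0.21 0 0 0 255;0 0 -0.28 0 0 0 255;0 0 -0.35 0 0 0 255;0 0 -0.42 0 0 0 255;0 0 -0.48 0 0 0 255;0 0 -0.53 0 0 0 255;0 0 -0.55 0 0 0 255;0 0 -0.55 0 0 0 255", force=80)

```text
time_s: 4.3
tcp_pos: [0.538, 0.2072, 0.0827]
eef_rot: [-0.191, 3.134, 0.004]
force: [1.0, 5.5, 3.0]
finger_gap: 0.135
gripper_force: 82.0
```

```bash
cat >> h.py <<'E'
C0=np.array([.5368,.2068])
def ringprof(p,I,C,r0=.1105,r1=.1145,z=.031):
    th=np.arange(np.pi-1.0,np.pi+1.0,.005); g=cv2.cvtColor(I,cv2.COLOR_RGB2GRAY).astype(np.float32)
    X=np.array([[C[0]+r*np.cos(a),C[1]+r*np.sin(a),z] for a in th for r in np.linspace(r0,r1,5)])
    q=proj(p,X).astype(np.float32)
    v=cv2.remap(g,q[:,0].reshape(len(th),5),q[:,1].reshape(len(th),5),cv2.INTER_LINEAR).mean(1)
    return th-np.pi,v
E
python3 - <<'E'
from h import *
J=cv2.imread('pics/w2.png')
o=get_obs();p=imaging.camera_params('wrist');I=imaging.read_camera('wrist');np.savez('w3.npz',**p)
R=Ro.from_rotvec(o['eef_rot']).as_matrix();print(o['time_s'],o['tcp_pos'],np.arctan2(R[1,1],R[0,1]),o['ft_torque'],o['force'],o['finger_gap'])
cv2.imwrite('pics/w3.png',I[:,:,::-1])
th,v=ringprof(p,I,C0)
for k in range(0,len(th),4): print(f"{th[k]:.2f}:{v[k:k+4].min():.0f}-{v[k:k+4].max():.0f}",end=' ')
E
```

```text
4.3 [0.53798801 0.20724804 0.08271429] 1.6925153863682798 [ 0.74962212 -0.15401154 -0.13588769] [0.96030408 5.5235284  3.02070192] 0.13490651010770777
-1.00:109-110 -0.98:109-110 -0.96:107-109 -0.94:102-106 -0.92:101-102 -0.90:103-106 -0.88:107-110 -0.86:111-112 -0.84:111-112 -0.82:111-113 -0.80:115-119 -0.78:120-121 -0.76:117-120 -0.74:113-116 -0.72:108-111 -0.70:108-109 -0.68:108-109 -0.66:111-114 -0.64:114-116 -0.62:119-151 -0.60:163-182 -0.58:184-188 -0.56:187-188 -0.54:187-189 -0.52:185-187 -0.50:182-185 -0.48:178-181 -0.46:175-177 -0.44:135-171 -0.42:116-128 -0.40:110-112 -0.38:111-111 -0.36:111-113 -0.34:113-114 -0.32:113-114 -0.30:113-113 -0.28:112-113 -0.26:112-141 -0.24:162-181 -0.22:182-182 -0.20:181-182 -0.18:181-182 -0.16:182-185 -0.14:186-187 -0.12:183-184 -0.10:182-184 -0.08:182-184 -0.06:182-183 -0.04:180-182 -0.02:180-182 -0.00:182-183 0.02:182-185 0.04:185-186 0.06:185-188 0.08:179-187 0.10:121-164 0.12:120-120 0.14:122-166 0.16:180-187 0.18:181-187 0.20:172-178 0.22:170-173 0.24:167-195 0.26:187-199 0.28:174-185 0.30:179-185 0.32:183-184 0.34:181-182 0.36:182-192 0.38:197-201 0.40:192-198 0.42:190-193 0.44:191-193 0.46:192-193 0.48:192-194 0.50:191-193 0.52:190-192 0.54:186-188 0.56:183-184 0.58:182-183 0.60:184-184 0.62:184-185 0.64:185-186 0.66:186-187 0.68:188-189 0.70:189-190 0.72:186-188 0.74:185-186 0.76:183-185 0.78:180-183 0.80:181-185 0.82:186-189 0.84:188-188 0.86:188-189 0.88:189-190 0.90:186-189 0.92:180-184 0.94:181-185 0.96:187-191 0.98:191-194
```

View pics/w3.png

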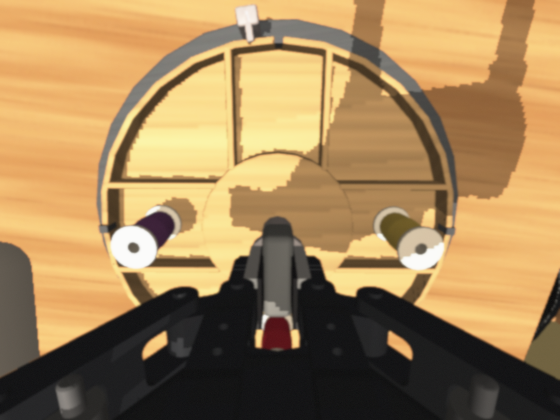

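The tick is at (277,41) and the tongue tip at about (250,39), so the tray is about 0.13 rad past the pointer and the counter-clockwise slack is taken up. I go on by 0.30 rad.

Request:
servo_tool(steps="0 0 -0.07 0 0 0 255;0 0 -0.14 0 0 0 255;0 0 -0.21 0 0 0 255;0 0 -0.27 0 0 0 255;0 0 -0.3 0 0 0 255;0 0 -0.3 0 0 0 255;0 0 -0.3 0 0 0 255")

```text
time_s: 5.05
tcp_pos: [0.538, 0.2073, 0.0827]
eef_rot: [-0.657, 3.07, 0.003]
force: [1.1, 6.0, 2.4]
finger_gap: 0.144
gripper_force: 82.0
```

```bash
cat >> h.py <<'E'
def ticks(tag):
    o=get_obs();p=imaging.camera_params('wrist');I=imaging.read_camera('wrist')
    cv2.imwrite(f'pics/{tag}.png',I[:,:,::-1])
    R=Ro.from_rotvec(o['eef_rot']).as_matrix();bar=np.arctan2(R[1,1],R[0,1])-np.pi/2
    print(o['time_s'],o['tcp_pos'],'bar',bar,o['ft_torque'],o['force'],o['joint_pos'])
    th,v=ringprof(p,I,C0)
    m=(th>-.3)&(th<.75);print('ring dark',[(round(a,3),int(x)) for a,x in zip(th[m],v[m]) if x<150])
    # pointer: pale grey, low saturation post + tongue
    hsv=cv2.cvtColor(I,cv2.COLOR_RGB2HSV);w=((hsv[...,1]<60)&(hsv[...,2]>150)).astype(np.uint8)
    q=proj(p,[[C0[0]+.118*np.cos(np.pi+.255),C0[1]+.118*np.sin(np.pi+.255),.035]])[0]
    ys,xs=np.nonzero(w);k=np.hypot(xs-q[0],ys-q[1])<28
    P=np.array([plane(p,(x,y),.034)[:2]-C0 for x,y in zip(xs[k],ys[k])])
    if len(P): 
        r=np.hypot(*P.T);a=np.arctan2(P[:,1],P[:,0])%(2*np.pi)-np.pi
        print('ptr n',len(P),'rmin',r.min(),'ang all',a.mean(),'tongue',a[r<.118].mean(),'tip',a[r<r.min()+.004].mean())
E
python3 - <<'E'
from h import *
ticks('w4')
E
```

```text
5.05 [0.5380325  0.20730674 0.08273776] bar 0.42160041649078117 [ 0.82866963 -0.20213951 -0.0626519 ] [1.12139811 6.02206911 2.44473624] [ 0.24583545  0.39628077  1.72106354  0.00236287  1.02181753 -1.74778968]
ring dark [(np.float64(-0.295), 115), (np.float64(-0.29), 115), (np.float64(-0.285), 115), (np.float64(-0.28), 115), (np.float64(-0.275), 115), (np.float64(-0.27), 115), (np.float64(-0.265), 114), (np.float64(-0.26), 114), (np.float64(-0.255), 115), (np.float64(-0.25), 120), (np.float64(-0.245), 134), (np.float64(0.41), 132), (np.float64(0.415), 119), (np.float64(0.42), 114), (np.float64(0.425), 114), (np.float64(0.43), 114), (np.float64(0.435), 114), (np.float64(0.44), 116), (np.float64(0.445), 126), (np.float64(0.45), 147)]
ptr n 522 rmin 0.11154814595234962 ang all 0.26446984874302976 tongue 0.2642366956979113 tip 0.2643447476438793
```

The tick is now about 0.166 rad (19 mm) short. Turning clockwise, I stop just before the mark.

Request:
servo_tool(steps="0 0 0.07 0 0 0 255;0 0 0.14 0 0 0 255;0 0 0.21 0 0 0 255;0 0 0.28 0 0 0 255;0 0 0.35 0 0 0 255;0 0 0.41 0 0 0 255;0 0 0.45 0 0 0 255;0 0 0.48 0 0 0 255;0 0 0.48 0 0 0 255;0 0 0.48 0 0 0 255")

```text
time_s: 6.1
tcp_pos: [0.538, 0.2072, 0.0827]
eef_rot: [0.091, 3.138, 0.004]
force: [1.1, 5.6, 1.4]
finger_gap: 0.139
gripper_force: 82.1
```

Run:
```python
from h import *
ticks('w5')
```

```text
6.1 [0.53802161 0.20721126 0.08273706] bar -0.057984655432384846 [ 0.77163138 -0.11676228  0.06408975] [1.07183253 5.64676758 1.43678017] [ 0.2458493   0.39627597  1.72107327  0.00204797  1.02189104 -1.2680268 ]
ring dark [(np.float64(-0.295), 115), (np.float64(-0.29), 114), (np.float64(-0.285), 113), (np.float64(-0.28), 112), (np.float64(-0.275), 111), (np.float64(-0.27), 111), (np.float64(-0.265), 112), (np.float64(-0.26), 115), (np.float64(-0.255), 120), (np.float64(-0.25), 130), (np.float64(-0.245), 147), (np.float64(0.285), 138), (np.float64(0.29), 123), (np.float64(0.295), 118), (np.float64(0.3), 117), (np.float64(0.305), 117), (np.float64(0.31), 116), (np.float64(0.315), 116), (np.float64(0.32), 122), (np.float64(0.325), 136)]
ptr n 523 rmin 0.11146861696061776 ang all 0.265174334656646 tongue 0.270317784798316 tip 0.27330136214644457
```

Request:
servo_tool(steps="0 0 0.02 0 0 0 255;0 0 0.034 0 0 0 255;0 0 0.034 0 0 0 255;0 0 0.034 0 0 0 255")

```text
time_s: 6.55
tcp_pos: [0.538, 0.2072, 0.0827]
eef_rot: [0.144, 3.137, 0.004]
force: [0.1, 5.4, 2.0]
finger_gap: 0.139
gripper_force: 82.1
```

Run:
```python
from h import *
ticks('w6')
p=imaging.camera_params('wrist');q=proj(p,[[C0[0]-.112*np.cos(.265),C0[1]-.112*np.sin(.265),.034]])[0];print(q)
x,y=map(int,q);I=cv2.imread('pics/w6.png');cv2.imwrite('pics/w6z.png',cv2.resize(I[max(0,y-45):y+45,x-60:x+60],None,fx=6,fy=6,interpolation=cv2.INTER_CUBIC))
print(x-60,max(0,y-45))
```

```text
6.55 [0.53798949 0.20719833 0.08270946] bar -0.09166538365398802 [ 0.75588999 -0.1600932   0.1817217 ] [0.14920988 5.44072691 2.03998855] [ 0.24589696  0.39630019  1.72111478  0.00194508  1.02190001 -1.23424508]
ring dark [(np.float64(-0.295), 112), (np.float64(-0.29), 112), (np.float64(-0.285), 111), (np.float64(-0.28), 110), (np.float64(-0.275), 110), (np.float64(-0.27), 110), (np.float64(-0.265), 110), (np.float64(-0.26), 114), (np.float64(-0.255), 123), (np.float64(-0.25), 136), (np.float64(0.25), 141), (np.float64(0.255), 145), (np.float64(0.285), 138), (np.float64(0.29), 129), (np.float64(0.295), 141)]
ptr n 524 rmin 0.11164439608773388 ang all 0.2650499911289335 tongue 0.26935393057611007 tip 0.27071943066800896
[208.53308731  51.58457782]
148 6
```

View pics/w6z.png

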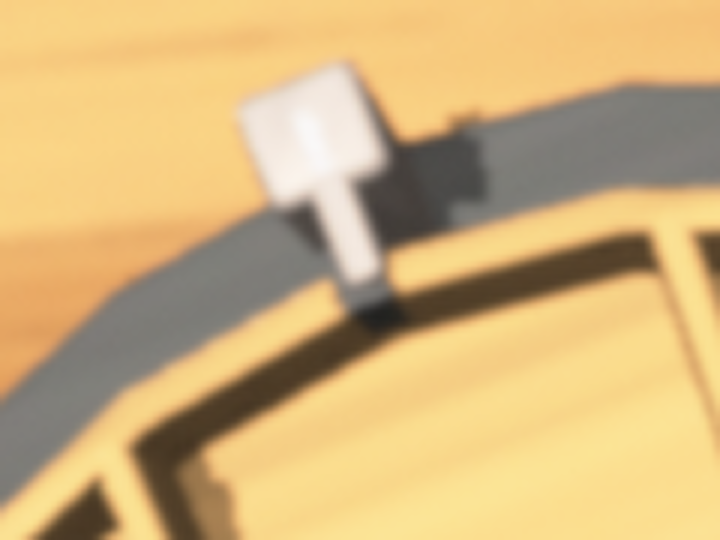

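The tick now sits under the tongue, and the tongue tip at zoom (362,280) is in line with it. I give it a last small nudge clockwise, then release and lift straight up.

Request:
servo_tool(steps="0 0 0.004 0 0 0 255;0 0 0.004 0 0 0 255;0 0 0.004 0 0 0 150;0 0 0.004 0 0 0 0;0 0 0.004 0 0 0 0;0 0 0.004 0 0 0 0;0 0 0.004 0 0 -0.03 0;0 0 0.004 0 0 -0.08 0;0 0 0.004 0 0 -0.12 0;0 0 0.004 0 0 -0.12 0")

```text
time_s: 7.6
tcp_pos: [0.541, 0.2066, 0.2088]
eef_rot: [0.15, 3.126, 0.005]
force: [0.8, 1.0, -0.2]
finger_gap: 0.996
gripper_force: 0.0
```

Run:
```python
from h import *
ticks('w7')
o=get_obs();R=Ro.from_rotvec(o['eef_rot']).as_matrix()
print('spool d tool',R.T@(np.array([.4687,-.0961,.2])-o['tcp_pos']))
t=imaging.camera_params('top');s=imaging.camera_params('side')
# spool in side view: white top near (277,212)
I=cv2.imread('pics/side0.png');h=cv2.cvtColor(I,cv2.COLOR_BGR2HSV)
m=((h[...,1]<60)&(h[...,2]>120)).astype(np.uint8)[195:240,260:295]
ys,xs=np.nonzero(m);print(xs.min()+260,xs.max()+260,ys.min()+195,ys.max()+195)
print(proj(s,[[.4687,-.0961,.048],[.4687,-.0961,0]]))
```

```text
7.6 [0.54095472 0.20664262 0.20875965] bar -0.09585714689288971 [ 0.03942248 -0.01719863  0.01819031] [ 0.8369457   1.00459484 -0.15636324] [ 2.44947119e-01  2.88452776e-01  1.54394683e+00 -3.13140554e-04
  1.29647015e+00 -1.22988515e+00]
ring dark [(np.float64(0.235), 149), (np.float64(0.24), 145), (np.float64(0.245), 140), (np.float64(0.25), 137), (np.float64(0.255), 137), (np.float64(0.26), 141), (np.float64(0.265), 144), (np.float64(0.27), 143), (np.float64(0.275), 139), (np.float64(0.28), 131), (np.float64(0.285), 124), (np.float64(0.29), 122), (np.float64(0.295), 127), (np.float64(0.3), 136), (np.float64(0.305), 146), (np.float64(0.48), 149), (np.float64(0.485), 149), (np.float64(0.49), 149), (np.float64(0.495), 149), (np.float64(0.5), 149), (np.float64(0.715), 149), (np.float64(0.72), 148), (np.float64(0.725), 148), (np.float64(0.73), 149), (np.float64(0.735), 148), (np.float64(0.74), 149), (np.float64(0.745), 149)]
ptr n 165 rmin 0.11189630349415829 ang all 0.2651842900313615 tongue 0.2661971544246297 tip 0.26667019546266973
spool d tool [ 0.04122198 -0.30766465  0.00474663]
271 282 207 230
[[277.01665505 210.43548453]
 [276.97671009 226.64113083]]
```

Request:
servo_tool(steps="0 0 0 0.041 -0.308 0 0;0 0 0 0.041 -0.308 0 0;0 0 0 0.041 -0.308 0 0;0 0 0 0.041 -0.308 0 0;0 0 0 0.041 -0.308 0 0;0 0 0 0.041 -0.308 0 0;0 0 0 0.041 -0.308 0 0;0 0 0 0.041 -0.308 0 0;0 0 0 0.041 -0.308 0 0;0 0 0 0.041 -0.308 0 0", force=30)

```text
time_s: 8.65
tcp_pos: [0.467, -0.0951, 0.2018]
eef_rot: [-0.148, -3.137, -0.002]
force: [0.2, 0.9, 0.1]
finger_gap: 1.005
gripper_force: 0.0
```

Run:
```python
from h import *
o=get_obs();p=imaging.camera_params('wrist');I=imaging.read_camera('wrist');cv2.imwrite('pics/w8.png',I[:,:,::-1])
R=Ro.from_rotvec(o['eef_rot']).as_matrix();print(o['time_s'],o['tcp_pos'],np.abs(o['joint_vel']).max())
q=proj(p,[[.4687,-.0961,.048]])[0];print(q)
h=cv2.cvtColor(I,cv2.COLOR_RGB2HSV);m=((h[...,1]<45)&(h[...,2]>170)).astype(np.uint8)
n,l,st,c=cv2.connectedComponentsWithStats(m)
for i in range(1,n):
    if st[i,4]>40 and np.hypot(*(c[i]-q))<60:
        X=plane(p,c[i],.048);print(st[i],c[i],X,'tool',R.T@(X-o['tcp_pos']))
```

```text
8.65 [ 0.46701442 -0.09514377  0.20182779] 0.00706861581032275
[277.67362561 198.89024474]
[263 182  26  31 520] [275.09423077 199.26730769] [ 0.46883885 -0.09863508  0.048     ] tool [-0.00227736 -0.00347455  0.15382213]
```

View pics/w8.png

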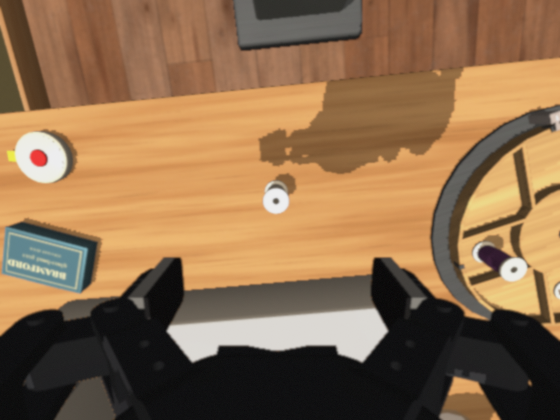

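The spool's top flange is at (276,201), about 3 mm off the tool centre. I correct for that, descend and grip it.

Request:
servo_tool(steps="0 0 0 -0.0035 -0.003 0.05 0;0 0 0 -0.0035 -0.003 0.1 0;0 0 0 -0.0035 -0.003 0.145 0;0 0 0 -0.0035 -0.003 0.17 0;0 0 0 -0.0035 -0.003 0.177 0;0 0 0 -0.0035 -0.003 0.177 120;0 0 0 -0.0035 -0.003 0.177 255;0 0 0 -0.0035 -0.003 0.177 255;0 0 0 -0.0035 -0.003 0.177 255;0 0 0 -0.0035 -0.003 0.177 255", force=30)

```text
time_s: 9.7
tcp_pos: [0.471, -0.1002, 0.0264]
eef_rot: [0.151, 3.135, -0.001]
force: [0.9, 0.2, 4.2]
finger_gap: 0.265
gripper_force: 29.0
```

Request:
servo_tool(steps="0 0 0 0 0 0 255;0 0 0 0 0 0 255", force=30)

```text
time_s: 9.9
tcp_pos: [0.4711, -0.1001, 0.0263]
eef_rot: [0.151, 3.136, -0.0]
force: [0.5, 2.9, 7.3]
finger_gap: 0.263
gripper_force: 29.1
```

Request:
servo_tool(steps="0 0 0 0 0 -0.03 255;0 0 0 0 0 -0.08 255;0 0 0 0 0 -0.12 255;0 0 0 0 0 -0.12 255;0 0 0 0 0 -0.12 255")

```text
time_s: 10.4
tcp_pos: [0.4704, -0.1003, 0.1461]
eef_rot: [0.15, 3.136, -0.001]
force: [-0.0, 0.4, -1.8]
finger_gap: 0.262
gripper_force: 29.3
```

Request:
servo_tool(steps="0 0 -0.04 0.005 0.035 0 255;0 0 -0.08 0.01 0.07 0 255;0 0 -0.12 0.014 0.105 0 255;0 0 -0.16 0.019 0.14 0 255;0 0 -0.2 0.024 0.175 0 255;0 0 -0.24 0.029 0.21 0 255;0 0 -0.28 0.033 0.245 0 255;0 0 -0.32 0.037 0.27 0 255;0 0 -0.36 0.039 0.283 0 255;0 0 -0.36 0.039 0.283 0 255")

```text
time_s: 11.4
tcp_pos: [0.4573, 0.1861, 0.1438]
eef_rot: [0.418, -3.111, 0.001]
force: [-0.3, -1.0, -0.7]
finger_gap: 0.265
gripper_force: 29.4
```

Request:
servo_tool(steps="0 0 0 0 0 0 255;0 0 0 0 0 0 255;0 0 0 0 0 0 255")

```text
time_s: 11.7
tcp_pos: [0.4585, 0.1843, 0.1452]
eef_rot: [0.411, -3.114, 0.001]
force: [0.2, -0.1, -0.1]
finger_gap: 0.262
gripper_force: 29.4
```

Run:
```python
from h import *
ticks('w9')
o=get_obs();p=imaging.camera_params('wrist');R=Ro.from_rotvec(o['eef_rot']).as_matrix()
B=np.array([C0[0]-.08*np.cos(.267),C0[1]-.08*np.sin(.267),.015]);print(B,'tool',R.T@(B-o['tcp_pos']),o['finger_gap'],o['gripper_force'])
I=cv2.imread('pics/w9.png');t=imaging.read_camera('top')[:,:,::-1]
cv2.imwrite('pics/v9.png',np.hstack([cv2.resize(I[:,60:500],(480,458)),cv2.resize(t[150:245,120:190],(318,458))]))
```

```text
11.7 [0.45849868 0.18427846 0.14520866] bar 0.2624774182352472 [ 0.00257284  0.03949588 -0.00142422] [ 0.16406724 -0.0987858  -0.07150196] [ 2.41481637e-01  2.22524796e-01  1.80883357e+00 -3.50658532e-04
  1.11046517e+00 -1.59163626e+00]
ring dark [(np.float64(-0.295), 108), (np.float64(-0.29), 108), (np.float64(-0.285), 108), (np.float64(-0.28), 108), (np.float64(-0.275), 108), (np.float64(-0.27), 108), (np.float64(-0.265), 109), (np.float64(-0.26), 109), (np.float64(-0.255), 109), (np.float64(-0.25), 110), (np.float64(-0.245), 110), (np.float64(-0.24), 110), (np.float64(-0.235), 110), (np.float64(-0.23), 111), (np.float64(-0.225), 111), (np.float64(-0.22), 112), (np.float64(-0.215), 112), (np.float64(-0.21), 113), (np.float64(-0.205), 113), (np.float64(-0.2), 113), (np.float64(-0.195), 114), (np.float64(-0.19), 115), (np.float64(-0.185), 115), (np.float64(-0.18), 115), (np.float64(-0.175), 115), (np.float64(-0.17), 115), (np.float64(-0.165), 115), (np.float64(-0.16), 114), (np.float64(-0.155), 114), (np.float64(-0.15), 113), (np.float64(-0.145), 113), (np.float64(-0.14), 114), (np.
[... 1129 characters left out ...]
4(0.08), 112), (np.float64(0.085), 114), (np.float64(0.09), 120), (np.float64(0.095), 129), (np.float64(0.1), 138), (np.float64(0.105), 145), (np.float64(0.11), 147), (np.float64(0.115), 145), (np.float64(0.12), 143), (np.float64(0.125), 143), (np.float64(0.13), 148), (np.float64(0.29), 146), (np.float64(0.295), 146), (np.float64(0.33), 149), (np.float64(0.335), 139), (np.float64(0.34), 132), (np.float64(0.345), 131), (np.float64(0.35), 136), (np.float64(0.355), 143)]
ptr n 246 rmin 0.1115125935499405 ang all 0.2682309776121571 tongue 0.26713461092489565 tip 0.2676838229561881
[0.45963466 0.18569289 0.015     ] tool [-0.00137474  0.00099445  0.13031395] 0.26298950083531886 29.369798737661768
```

View pics/v9.png

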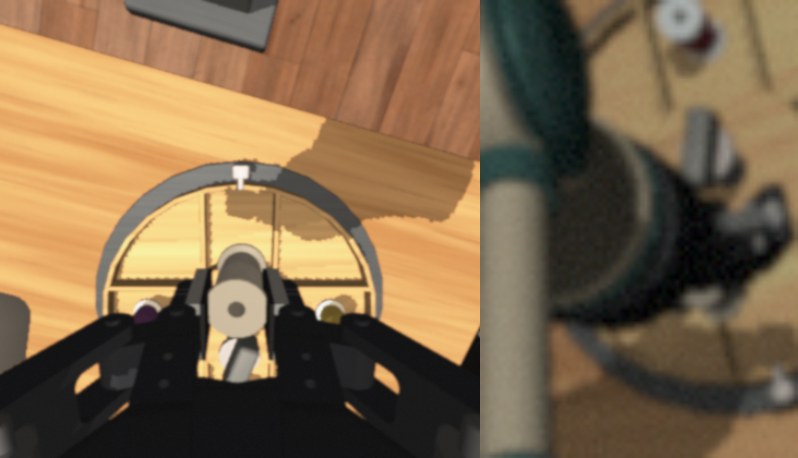

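The spool is held upright and centred between the bay walls, with the pointer above it at (240,172). Next I lower it into the bay.

Request:
servo_tool(steps="0 0 0 -0.001 0.001 0.04 255;0 0 0 -0.001 0.001 0.075 255;0 0 0 -0.001 0.001 0.092 255;0 0 0 -0.001 0.001 0.099 255;0 0 0 -0.001 0.001 0.101 255;0 0 0 -0.001 0.001 0.103 255;0 0 0 -0.001 0.001 0.103 255;0 0 0 -0.001 0.001 0.103 255")

```text
time_s: 12.6
tcp_pos: [0.4599, 0.1868, 0.0432]
eef_rot: [-0.414, 3.112, 0.0]
force: [0.5, 0.8, -1.0]
finger_gap: 0.264
gripper_force: 29.4
```

Request:
servo_tool(steps="0 0 0 0 0 0.001 255;0 0 0 0 0 0.0018 255;0 0 0 0 0 0.0018 255;0 0 0 0 0 0.0018 255")

```text
time_s: 13.0
tcp_pos: [0.4597, 0.1869, 0.0413]
eef_rot: [-0.414, 3.113, 0.001]
force: [-0.6, 1.0, 6.1]
finger_gap: 0.262
gripper_force: 29.4
```

Contact is at the expected height, so I open partly and lift.

Request:
servo_tool(steps="0 0 0 0 0 0 200;0 0 0 0 0 0 160;0 0 0 0 0 0 120;0 0 0 0 0 0 110;0 0 0 0 0 0 110;0 0 0 0 0 0 110;0 0 0 0 0 -0.02 110;0 0 0 0 0 -0.06 110;0 0 0 0 0 -0.11 110;0 0 0 0 0 -0.11 110")

```text
time_s: 14.0
tcp_pos: [0.4637, 0.1878, 0.1567]
eef_rot: [-0.412, 3.101, 0.003]
force: [0.3, 0.4, -0.5]
finger_gap: 0.567
gripper_force: 0.0
```

Request:
servo_tool(steps="0 0 0 -0.05 0 -0.05 0;0 0 0 -0.08 0 -0.08 0;0 0 0 -0.08 0 -0.08 0;0 0 0 -0.08 0 -0.08 0")

```text
time_s: 14.4
tcp_pos: [0.5387, 0.208, 0.2315]
eef_rot: [-0.413, 3.11, 0.001]
force: [-0.4, 0.1, -0.1]
finger_gap: 0.996
gripper_force: 0.0
```

Run:
```python
from h import *
o=get_obs();p=imaging.camera_params('wrist');I=imaging.read_camera('wrist');cv2.imwrite('pics/w10.png',I[:,:,::-1])
S=imaging.read_camera('side');cv2.imwrite('pics/s10.png',S[:,:,::-1])
print(o['time_s'],o['tcp_pos'],o['force'])
# spool top blob
h=cv2.cvtColor(I,cv2.COLOR_RGB2HSV);m=((h[...,1]<60)&(h[...,2]>140)).astype(np.uint8)
B=np.array([.4596,.1857,.063]);q=proj(p,[B])[0];print('expected top',q)
n,l,st,c=cv2.connectedComponentsWithStats(m)
for i in range(1,n):
    if st[i,4]>60: X=plane(p,c[i],.063);print(st[i],c[i].round(),X[:2].round(4),'r',np.hypot(*(X[:2]-C0)).round(4))
th,v=ringprof(p,I,C0)
# tick outer/inner ring near pointer
m=(th>.15)&(th<.4);print([(round(float(a),3),int(x)) for a,x in zip(th[m],v[m])][::2])
# other bays' ticks: rotate search over the full circle
g=cv2.cvtColor(I,cv2.COLOR_RGB2GRAY).astype(np.float32)
for k in (1,2,3):
    a=np.pi+.267+k*np.pi/2+np.arange(-.15,.15,.01)
    X=np.array([[C0[0]+.1125*np.cos(t),C0[1]+.1125*np.sin(t),.031] for t in a]);q=proj(p,X).astype(np.float32)
    print(k,[(round(float(t),2),int(s)) for t,s in zip(np.arange(-.15,.15,.01),cv2.remap(g,q[:,:1],q[:,1:],1).ravel())])
```

```text
14.4 [0.53869759 0.20800306 0.23154012] [-0.39241944  0.06864608 -0.14131629]
expected top [277.55383131 108.90148639]
[271  59  13  19 154] [277.  66.] [0.4236 0.1758] r 0.1174
[267  93  27  29 596] [280. 107.] [0.4573 0.1875] r 0.0818
[    0   167    83   151 10469] [ 37. 242.] [ 0.656  -0.0249] r 0.2606
[185 173  33  31 558] [199. 189.] [0.5553 0.1294] r 0.0795
[343 180  23  22 343] [355. 191.] [0.5155 0.2818] r 0.078
[262 183  10  22 119] [266. 193.] [0.5414 0.1959] r 0.0118
[282 190  10  18  78] [287. 199.] [0.5415 0.2183] r 0.0124
[265 198  17  22 212] [273. 208.] [0.5549 0.2065] r 0.0181
[266 238  17  13  66] [272. 243.] [0.5917 0.2153] r 0.0556
[265 253  24  22 411] [276. 264.] [0.6137 0.2261] r 0.0793
[(0.155, 161), (0.165, 161), (0.175, 160), (0.185, 159), (0.195, 157), (0.205, 156), (0.215, 156), (0.225, 159), (0.235, 155), (0.245, 145), (0.255, 143), (0.265, 147), (0.275, 140), (0.285, 127), (0.295, 131), (0.305, 149), (0.315, 159), (0.325, 160), (0.335, 160), (0.345, 160), (0.355, 160), (0.365, 160), (0.375, 160), (0.385, 161), (0.395, 160)]
1 [(-0.15, 165), (-0.14, 167)
[... 466 characters left out ...]
9, 171), (-0.08, 170), (-0.07, 170), (-0.06, 168), (-0.05, 157), (-0.04, 137), (-0.03, 113), (-0.02, 99), (-0.01, 101), (0.0, 117), (0.01, 140), (0.02, 159), (0.03, 167), (0.04, 169), (0.05, 167), (0.06, 166), (0.07, 165), (0.08, 164), (0.09, 164), (0.1, 164), (0.11, 165), (0.12, 166), (0.13, 164), (0.14, 164)]
3 [(-0.15, 149), (-0.14, 148), (-0.13, 150), (-0.12, 151), (-0.11, 150), (-0.1, 147), (-0.09, 146), (-0.08, 148), (-0.07, 150), (-0.06, 152), (-0.05, 150), (-0.04, 140), (-0.03, 119), (-0.02, 89), (-0.01, 68), (0.0, 63), (0.01, 68), (0.02, 79), (0.03, 88), (0.04, 91), (0.05, 90), (0.06, 90), (0.07, 89), (0.08, 88), (0.09, 88), (0.1, 88), (0.11, 88), (0.12, 90), (0.13, 93), (0.14, 94)]
```

The spool stands at the bay centre, 82 mm from the axis with its top where an upright spool's would be. The tick is still under the pointer and the gripper is clear.

```bash
python3 -c "
from cell import bot
print(bot.sign_off())"
```

```text
the job is handed in; nothing more can be done
None
```

The job is handed in: I backed the tray off to about 19 mm short, brought the tick up clockwise to the pointer (within about 0.01 rad) with the slack taken up that way, and stood the spool upright in the empty bay, at about 14.5 s of the 56 s allowed.

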